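Unclip the large cranial plate from the sloping rail

TASK

Pull the larger of the two amber cranial plates off the sloping rail, against its sprung catches, and carry it without dropping it to the tray. Stand it upright on its foot, fin up, roughly in the middle of the rubber pad in the bay that the hip stem has left free, and let go. The smaller plate must stay clipped on the rail, and the hip stem, the deburring tool and everything else must stay where they are.

Things in the scene. Friction and masses are not known exactly. Their poses are not given: they have to be found in the camera images.
- large_plate: Amber resin cranial plate, larger of two, 130 g, in either seat of the rail. Origin: centre of its foot's underside; z up out of the rail, x up the slope, y along the rail. Foot 40 x 40 x 20 mm, an 8 mm bead low on each y side (52 mm over beads). Dome 88 mm across (100 over 4 ears), z 20 to 34 mm. Grip fin on top, 12 mm thick (x), 46 mm long (y), z 34 to 72 mm: grip its thickness, tool along -z.
- large_fin (a point): Point to grip on the larger plate: middle of its fin, 58 mm above the underside of the foot; same axes as the plate. The fin's top is 14 mm above it, the dome 24 mm below it.
- small_plate: The smaller amber cranial plate, in the other seat of the rail: same foot, heights and fin, but its dome is only 60 mm across with three ears. Same origin and axes. Bystander, stays clipped.
- rail_rack: Fixed aluminium board, 150 mm up the slope x 320 mm wide, on legs, sloping 30 degrees; its face looks up and to -x of this frame, normal (-0.5, 0, 0.866). Origin on the table below mid rail, z vertical, y along the rail. Channel rail along y with two seats at y = +75 and -75 mm, x = 0, z = 100 mm. Front edge of the board 63 mm high, back edge 138 mm.
- seat_left (a point): Centre of the channel floor of the seat at y = +75 mm of the rack. In each seat the channel lips, 9 mm high, stop the foot sliding in x, and at both y sides a sprung steel nose closes over the foot's bead. The noses give way when the foot is pulled out along the face's normal with 10 to 15 N; the foot is free of them after 20 mm.
- seat_right (a point): The same for the seat at y = -75 mm of the rack.
- tray: Fixed steel tray, 150 mm (x) x 250 mm (y), walls 22 mm high and 5 mm thick, floor 5 mm thick, parted by a wall at y = 0 into two bays, each 140 x 117 mm, centres at y = +61 and -61 mm. Origin: centre of its underside, z up.
- pad: Fixed thin rubber pad, 110 (x) x 100 (y) x 4 mm, on the floor of whichever bay of the tray is free. Origin: centre of its underside, z up; its top is at z = 4 mm, 9 mm above the table.
- hip_stem: White nylon hip stem prototype, about 120 mm long and 14 mm thick, lying in the other bay of the tray. Origin: on the underside near mid length, x along the stem. Bystander.
- deburring_handle: Black plastic deburring handle with a steel bent blade, 140 mm long, 16 mm thick, lying on the bench beyond the tray. Origin: on the underside, x along it towards the blade. Bystander.
- toggle_clamp: Steel toggle clamp fixed to the bench beyond the rail and tray, base 75 x 50 mm, arm towards -x, lever up to 140 mm high. Origin: centre of the base's underside. Not used.
Things that resemble listed ones, but are neither listed nor needed, are in the scene too. What is shaped like the large_plate but blue, pink or yellow is not meant.

How it is judged (in metres and radians):
On the way:
1. the larger plate is pulled clear of its catches and held in the fingers (z of large_plate in the frame of rail_rack above 0.125 m and contact force between the fingers and large_plate above 1 N), for 0.2 s.
At the end, for the whole second after the job is handed in: The larger plate stands still on its foot on the pad, fin up (within 0.1 rad), its centre within 20 mm of the pad's middle; the smaller plate is still in its seat (within 6 mm of its start), the hip stem within 12 mm and the deburring handle within 15 mm of where they lay (horizontal distance between large_plate and pad below 0.02 m and z of large_plate in the frame of pad below 0.008 m and angle between large_plate's own z axis and vertical below 0.1 rad and linear speed of large_plate below 0.02 m/s and distance of small_plate from where it was at the start of the episode below 0.006 m and distance of hip_stem from where it was at the start of the episode below 0.012 m and distance of deburring_handle from where it was at the start of the episode below 0.015 m); the robot touches nothing.
It fails at once if the larger plate is let go or knocked loose while off the rail and more than 15 mm above the pad (distance between large_plate and seat_left above 0.025 m and distance between large_plate and seat_right above 0.025 m and z of large_plate in the frame of pad above 0.019 m and contact force between the fingers and large_plate below 0.1 N).
It fails at once if the smaller plate is pulled from its seat (distance of small_plate from where it was at the start of the episode above 0.012 m).
It fails at once if the hip stem is pushed about (distance of hip_stem from where it was at the start of the episode above 0.02 m).
It fails at once if the deburring handle is pushed about (distance of deburring_handle from where it was at the start of the episode above 0.025 m).
It also fails if it takes over 37 s, if anything falls off the work surface, if the arm or the gripper's body presses on something with over 40 N, if the wrist force passes 120 N, or if a joint passes its speed limit or range.

ROBOT

A 6-joint arm with a two-finger parallel gripper is mounted at the origin on the work surface. World frame = base frame: x ahead of the robot, y to its left, z up, the work surface at z = 0. Lengths are in mm, angles in rad, forces in N, time in s.
With the tool pointing down it reaches from about 275 to 1000 mm from the base axis. Payload 8.4 kg.
Tool frame: the origin (TCP) lies midway between the tips of the shut fingers; the grasp point (between the pads) lies 19 mm behind it; z points along the fingers, y is the line along which they close (so a half turn about z gives the same grasp; the last joint's range is limited). The gripper opens to 85 mm and grips with 20 to 120 N. Pads are 22 mm wide; open, the fingers measure 114 mm over their backs; the gripper's body (76 mm by 85 mm) begins 54 mm behind the grasp point. The pads swing forward as they close: fully open they stand 13 mm farther back than shut.
Start: joints at [1.255, 0.353, 1.633, -0, 1.155, -0.002], TCP at [192.921, 594.483, 231.281] pointing down, gripper open.
Joint ranges: [-2.63, 2.63], [-0.92, 2.1], [0.06, 2.66], [-1.3, 4.44], [0, 2.69], [-3.02, 3.02]. Speed limits (rad/s): [2.22, 2.22, 2.79, 3.14, 3.14, 3.14].

INTERFACE

Orientations are given as [roll, pitch, yaw] about the fixed x, y, z axes, in that order (R = Rz(yaw) Ry(pitch) Rx(roll)).
In Python, from rig import monitor, imaging, r gives the robot as it stands.
- The arm moves only by the tool drive_tool, never from a script. Its argument "plan" is a list of rows, each an object of numbers: "x", "y", "z": the shift along the tool's x, y, z in units of 50 mm (1.0 is 50 mm); "ax", "ay", "az": the turn, a rotation vector about the tool's x, y, z in units of 6 degrees (1.0 is 6 degrees); "hand": the finger opening in mm, from 0 to 85.4. In form: [{"x": .., "y": .., "z": .., "ax": .., "ay": .., "az": .., "hand": ..}, ...]. A call has 1 to 8 rows; each row is the pose to reach, as a shift and turn from the pose commanded when the call began, along the tool's axes at that moment; what a row does not reach only later rows make up. A row lasts 1/10 s, in which the tool goes at most 50 mm and 8.59 degrees, less where a joint would pass 70% of its speed; a pose out of reach is approached as far as the arm can. A call with a gripper value outside its range is refused whole. The fingers move at their own pace and stop on an object; "grip_force" is the grip in N (left out, the last holds). Time passes only in rows, so rows that repeat a pose let the fingers close. It gives the time, the measured TCP pose, the force, the opening and the grip force at its end, in the units of the state.
- monitor.sense(): the state, without advancing time (a new reading comes with each control period).
- imaging.grab_frame(name): name is "scene" or "top"; returns the picture (400x640x3 uint8, red, green, blue); there is no depth.
- imaging.camera_info(name): a dict with "mtx" (3x3 intrinsics, pixels), "R" (3x3) and "t" (3): a world point X has camera coordinates R X + t. Camera axes: x right, y down, z forward; pixel columns grow to the right and rows downward; lengths in mm; the calibration is good to about 2 mm. A picture is of the moment at which its call begins. camera_info takes no time and is no camera call.
- r.sign_off(): hands the job in; it is judged then, once.
The state is a dict: "clock": time; "qpos": joint angles; "qvel": joint speeds; "joint_efforts": joint torques, N m; "eef_pos": TCP position; "tcp_rot": TCP orientation; "contact_force": force on the tool from outside, world axes, zero at the start; "wrist_torque": the same for the moment, N m; "opening": opening from 0.0 (shut) to 1.0 (fully open); "grasp_force": force on a finger pad.
Only numpy, scipy, OpenCV 4.12 (cv2) and the standard library are available. Lean on these libraries where they do the work, as an engineer would, in place of code of your own. Each camera call takes 0.05 s, during which the arm holds its last target. There are 200 camera calls.

## Working session

There is one attempt and no reset: what is moved stays moved. The work goes in short steps, Python scripts to look and compute and a tool call to move; the robot and the scene stay as the last step left them, time stands still between calls to the robot, and variables do not carry over. Pictures are saved under pics/ and viewed, at most 10 in all, crops included, and the job is handed in when it is done.

Besides the shell and the picture viewer there is one more tool, called after "Request:" by a JSON object that holds its "method" and its "body", one argument or row to a line. drive_tool: Moves the arm, as the interface text tells. Its arguments: {"type":"object","properties":{"plan":{"type":"array","items":{"type":"object","properties":{"x":{"type":"number"},"y":{"type":"number"},"z":{"type":"number"},"ax":{"type":"number"},"ay":{"type":"number"},"az":{"type":"number"},"hand":{"type":"number"}}}},"grip_force":{"type":"number"}},"required":["plan"]}

```bash
mkdir -p pics; python3 - <<'E'
from rig import monitor, imaging, r
import cv2
for n in("scene","top"):
    cv2.imwrite(f"pics/{n}0.png",imaging.grab_frame(n)[:,:,::-1])
    c=imaging.camera_info(n);print(n,c)
print(monitor.sense())
E
```

```text
scene {'mtx': array([[470.12984749,   0.        , 323.87249543],
       [  0.        , 470.12984749, 193.91719101],
       [  0.        ,   0.        ,   1.        ]]), 'R': array([[-0.68734406,  0.72632899,  0.00208537],
       [ 0.4365425 ,  0.41540282, -0.79804207],
       [-0.58050736, -0.54761912, -0.60259813]]), 't': array([ 346.82798388, -218.7654002 , 1552.97499214])}
top {'mtx': array([[417.87416762,   0.        , 315.29613235],
       [  0.        , 417.87416762, 200.15924346],
       [  0.        ,   0.        ,   1.        ]]), 'R': array([[-0.1384077 , -0.99037296,  0.00216937],
       [-0.96818288,  0.13484481, -0.21080509],
       [ 0.20848313, -0.03127739, -0.97752571]]), 't': array([133.38014909, 568.46030872, 984.96166548])}
{'clock': 0.1, 'qpos': array([ 1.25459790e+00,  3.53587558e-01,  1.63406922e+00,  5.27630115e-06,
        1.15522358e+00, -2.37471269e-03]), 'qvel': array([ 2.39647557e-04, -2.65636658e-03, -1.32602284e-03, -5.32201575e-05,
       -1.56736668e-03,  3.71409310e-04]), 'joint_efforts': array([ 9.10287235e-04, -6.06351113e+01, -3.42817426e+01,  1.54766576e-04,
        3.94361385e-03,  5.06119221e-06]), 'eef_pos': array([192.78219357, 594.06067251, 230.62730564]), 'tcp_rot': array([-3.14030497e+00, -7.88237111e-06,  2.82776680e+00]), 'contact_force': array([-0.13086372,  1.07797284, -1.08471859]), 'wrist_torque': array([0.00663551, 0.01912745, 0.04579928]), 'grasp_force': 0.0, 'opening': 1.0000129370080912}
```

View pics/scene0.png

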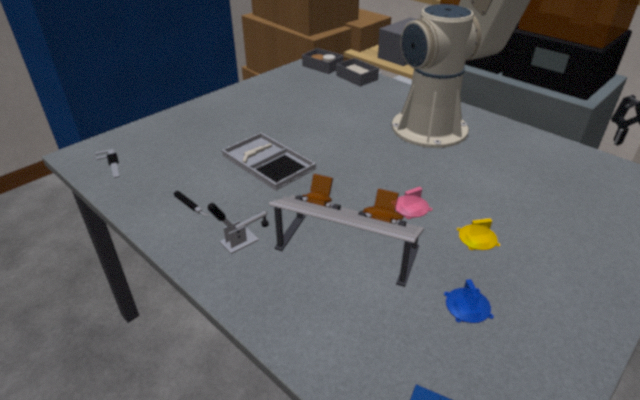

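View pics/top0.png

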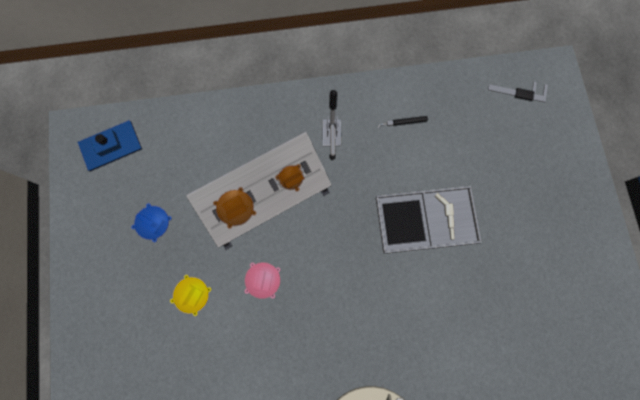

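```bash
python3 - <<'E'
import cv2,numpy as np
t=cv2.imread("pics/top0.png");s=cv2.imread("pics/scene0.png")
a=cv2.resize(t[120:260,180:340],None,fx=5,fy=5,interpolation=2)[:600]
cv2.imwrite("pics/a.png",cv2.resize(t[125:255,180:340],(738,600),interpolation=2))
cv2.imwrite("pics/b.png",np.hstack([cv2.resize(t[180:260,370:486],(400,276),interpolation=2),cv2.resize(s[165:285,265:425],(400,300),interpolation=2)[:276]]))
E
```

```text
(no output)
```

View pics/a.png

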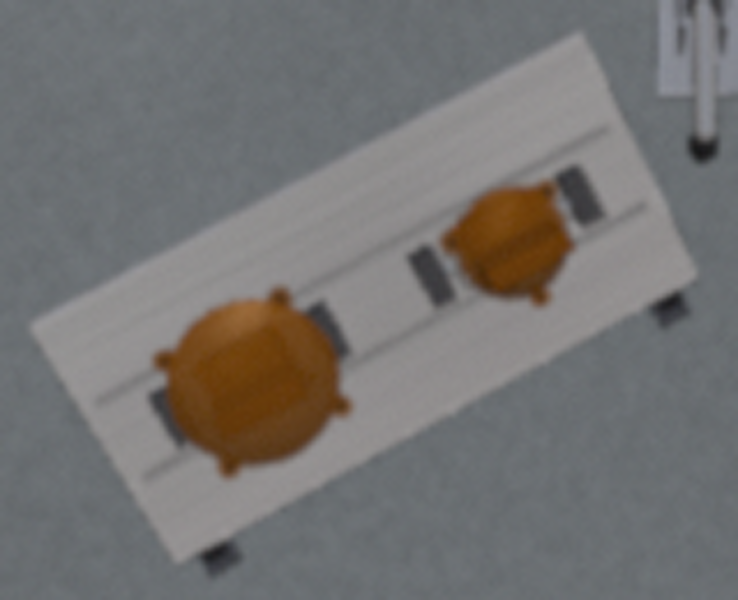

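View pics/b.png

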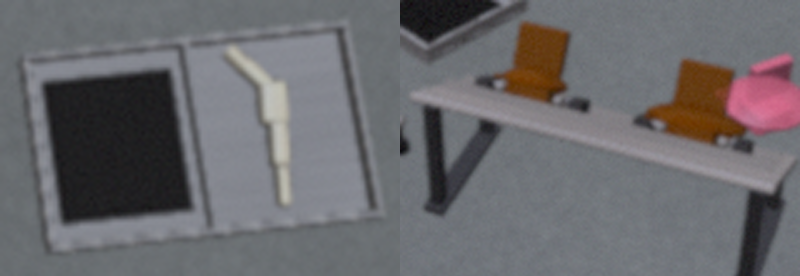

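The top view shows the larger plate in the image-left seat, at (235,208). The free bay with the pad is image-left in the tray, at about (404,222). Next I fit the rack and tray poses.

```bash
cat >h.py <<'E'
import numpy as np
from rig import monitor,imaging,r
from scipy.optimize import least_squares
from scipy.spatial.transform import Rotation as Ro
C={n:imaging.camera_info(n) for n in("top","scene")}
def proj(n,X):
    c=C[n];p=(np.atleast_2d(X)@c["R"].T+c["t"])@c["mtx"].T
    return p[:,:2]/p[:,2:]
def place(q,L):return Ro.from_euler('z',q[2]).apply(L)+[q[0],q[1],0]
def fit(q0,L,P):
    s=least_squares(lambda q:(proj("top",place(q,np.array(L,float)))-P).ravel(),q0,x_scale=[100,100,1])
    return s.x,np.round(s.fun,1)
E
python3 - <<'E'
from h import *
A=lambda p:np.array(p)/[4.6125,4.615]+[180-.4,125-.4]
B=lambda p:np.array(p)/[3.448,3.45]+[370-.4,180-.4]
# back-left, back-right, front-right, front-left
L=[[65,160,137.5],[65,-160,137.5],[-65,-160,62.5],[-65,160,62.5]]
q,e=fit([600,200,.4],L,A([(32,326),(582,34),(697,274),(180,562)]));print("rack",q,e)
print("scene back corners",proj("scene",place(q,np.array(L[:2]))), "exp (424,228),(270,202)")
fin=place(q,np.array([[-.5*58,75,100+.866*58]]));print("fin",fin,proj("top",fin),proj("scene",fin))
top=place(q,np.array([[-36,75-23,100+.866*72],[-36,75+23,100+.866*72]]));print("fin top ends",proj("top",top),proj("scene",top))
print("dome ctr px",proj("top",place(q,np.array([[-.5*27,75,100+.866*27],[-.5*27,-75,100+.866*27]]))))
for nm,L,P in(("tray",[[75,125,22],[75,-125,22],[-75,-125,22],[-75,125,22]],[(24,58),(346,22),(383,213),(50,250)]),
 ("pad",[[55,50,9],[55,-50,9],[-55,-50,9],[-55,50,9]],[(43,84),(170,70),(192,209),(62,222)])):
    q,e=fit([500,-150,0],L,B(P));print(nm,q,e)
    if nm=="tray":print("pad from tray",place(q,np.array([[0,61,9.]])))
print(place([600,0,0],np.zeros((1,3))))
E
```

```text
rack [6.17020613e+02 1.79313397e+02 3.78004756e-01] [-0.9 -0.2  0.2 -1.1  1.2  0.3 -0.4  0.8]
scene back corners [[414.86371636 238.80088379]
 [268.42086251 201.20113286]] exp (424,228),(270,202)
fin [[562.38791851 238.31567372 150.228     ]] [[235.87697348 210.93017947]] [[386.37880281 196.65228332]]
fin top ends [[245.44061019 207.61703922]
 [227.15118465 217.6069204 ]] [[377.36828649 187.90717917]
 [398.24961291 192.70717448]]
dome ctr px [[234.93888163 207.39463119]
 [291.11035448 176.80860122]]
tray [ 5.01917873e+02 -2.27949847e+02 -2.87103697e-02] [-0.9 -1.   0.3 -0.8  0.6  0.8 -0.1  0.9]
pad from tray [[ 503.66896541 -166.9749861     9.        ]]
pad [ 5.03925580e+02 -1.67144946e+02 -3.59396605e-02] [-0.6 -0.9  0.3 -0.6  0.5  0.6 -0.2  0.8]
[[600.   0.   0.]]
```

```bash
python3 - <<'E'
from h import *
import cv2
q=[617.02,179.31,.378]
def pl(L,s):
    L=np.array(L,float);R=Ro.from_euler('y',-30,degrees=True)
    return place(q,R.apply(L)+[0,s,100])
a=np.linspace(0,6.283,60)
out=[]
for n,(x,y),k in(("top",(205,175),10),("scene",(355,180),10)):
    f=imaging.grab_frame(n)[:,:,::-1];w,h=(60,60) if n=="top" else (80,60)
    w=40 if 0 else w
    im=cv2.resize(f[y:y+h,x:x+w],None,fx=k*.65,fy=k*.65,interpolation=2)
    def dr(L,c,cl=True):
        p=((proj(n,pl(L,75))-[x-.5,y-.5])*k*.65).astype(np.int32)
        cv2.polylines(im,[p],cl,c,1)
    for z in(20,34):dr(np.c_[44*np.cos(a),44*np.sin(a),0*a+z],(0,255,0))
    for z in(34,72):dr([[6,23,z],[6,-23,z],[-6,-23,z],[-6,23,z]],(255,255,0))
    out.append(im[:390])
im=np.hstack(out);print(im.shape);cv2.imwrite("pics/w.png",np.clip(im*1.5,0,255)[:,:800].astype('uint8'))
E
```

```text
(390, 910, 3)
```

View pics/w.png

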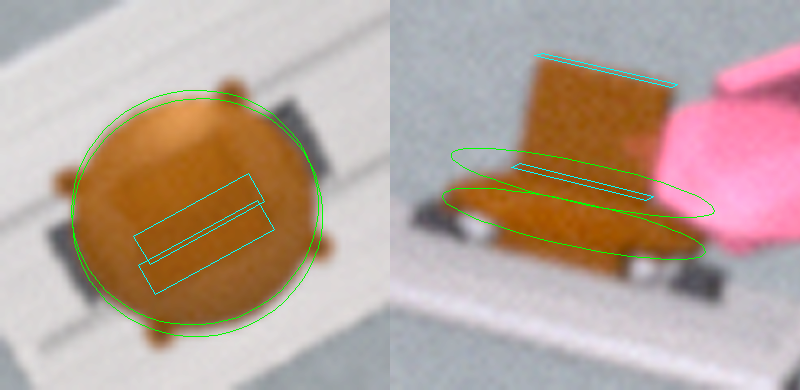

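The overlay agrees to about 1 px, roughly 2 mm, with the plate about 1 mm further towards +x. Next I plan the pregrasp.

```bash
cat >>h.py <<'E'
psi=.378
def tool(yaw,tilt):
    z=np.array([np.sin(tilt)*np.cos(yaw),np.sin(tilt)*np.sin(yaw),-np.cos(tilt)])
    y=np.array([np.cos(tilt)*np.cos(yaw),np.cos(tilt)*np.sin(yaw),np.sin(tilt)])
    return Ro.from_matrix(np.c_[np.cross(y,z),y,z])
FIN=np.array([563.3,238.6,150.]);RT=tool(psi,np.pi/6);TZ=RT.as_matrix()[:,2]
def cmd(p,Rt):
    s=monitor.sense();R0=Ro.from_euler('xyz',s["tcp_rot"])
    print(s["clock"],s["eef_pos"].round(1),"F",s["contact_force"].round(1),s["opening"],s["grasp_force"])
    print("shift",(R0.inv().apply(np.array(p)-s["eef_pos"])/50).round(3),"turn",(np.degrees((R0.inv()*Rt).as_rotvec())/6).round(3))
E
python3 -c "
from h import *
cmd(FIN+(19-110)*TZ,RT);cmd(FIN+(19-110)*TZ+[-20,20,40],RT)"
```

```text
0.2 [192.8 594.2 230.8] F [-1.3  1.1  0.3] 1.0006646935124472 0.0
shift [-8.543 -5.058  0.045] turn [-4.678 -2.193  8.197]
0.2 [192.8 594.2 230.8] F [-1.3  1.1  0.3] 1.0006646935124472 0.0
shift [-8.039 -4.802 -0.755] turn [-4.678 -2.193  8.197]
```

Request:
{"method": "drive_tool", "body": {
  "plan": [
    {"x": -0.8, "y": -0.45, "z": -0.5, "ax": -0.4, "ay": -0.2, "az": 0.8, "hand": 85},
    {"x": -8.3, "y": -4.9, "z": -0.4, "ax": -4.68, "ay": -2.19, "az": 8.2, "hand": 85},
    {"x": -8.3, "y": -4.9, "z": -0.4, "ax": -4.68, "ay": -2.19, "az": 8.2, "hand": 85},
    {"x": -8.3, "y": -4.9, "z": -0.4, "ax": -4.68, "ay": -2.19, "az": 8.2, "hand": 85},
    {"x": -8.3, "y": -4.9, "z": -0.4, "ax": -4.68, "ay": -2.19, "az": 8.2, "hand": 85},
    {"x": -8.3, "y": -4.9, "z": -0.4, "ax": -4.68, "ay": -2.19, "az": 8.2, "hand": 85},
    {"x": -8.3, "y": -4.9, "z": -0.4, "ax": -4.68, "ay": -2.19, "az": 8.2, "hand": 85},
    {"x": -8.3, "y": -4.9, "z": -0.4, "ax": -4.68, "ay": -2.19, "az": 8.2, "hand": 85}
  ]
}}

```text
clock: 1.0
eef_pos: [453.2, 297.3, 251.3]
tcp_rot: [2.616, -0.005, 1.938]
contact_force: [-1.7, 1.2, -0.0]
opening: 0.996
grasp_force: 0.0
```

```bash
python3 -c "
from h import *
cmd(FIN+(19-110)*TZ,RT)"
```

```text
1.0 [453.2 297.3 251.3] F [-1.7  1.2 -0. ] 0.9964737449100908 0.0
shift [-1.898  0.405  0.743] turn [ 0.017  0.006 -0.114]
```

Request:
{"method": "drive_tool", "body": {
  "plan": [
    {"x": -1.0, "y": 0.3, "z": 0.4},
    {"x": -1.7, "y": 0.4, "z": 0.6},
    {"x": -1.7, "y": 0.4, "z": 0.6},
    {"x": -1.7, "y": 0.4, "z": 0.6},
    {"x": -1.7, "y": 0.4, "z": 0.6},
    {"x": -1.7, "y": 0.4, "z": 0.6}
  ]
}}

```text
invalid input
```

```bash
python3 -c "
from h import *
cmd(FIN+(19-110)*TZ,RT);cmd(FIN+(19+2)*TZ,RT)"
```

```text
1.0 [453.2 297.3 251.3] F [-1.7  1.2 -0. ] 0.9964737449100908 0.0
shift [-1.898  0.405  0.743] turn [ 0.017  0.006 -0.114]
1.0 [453.2 297.3 251.3] F [-1.7  1.2 -0. ] 0.9964737449100908 0.0
shift [-1.897  0.401  2.983] turn [ 0.017  0.006 -0.114]
```

All fields are required.

Request:
{"method": "drive_tool", "body": {
  "plan": [
    {"x": -0.9, "y": 0.2, "z": 0.4, "ax": 0, "ay": 0, "az": 0, "hand": 85},
    {"x": -1.7, "y": 0.4, "z": 0.7, "ax": 0, "ay": 0, "az": 0, "hand": 85},
    {"x": -1.7, "y": 0.4, "z": 0.7, "ax": 0, "ay": 0, "az": 0, "hand": 85},
    {"x": -1.7, "y": 0.4, "z": 0.7, "ax": 0, "ay": 0, "az": 0, "hand": 85},
    {"x": -1.7, "y": 0.4, "z": 0.7, "ax": 0, "ay": 0, "az": 0, "hand": 85}
  ]
}}

```text
clock: 1.5
eef_pos: [517.1, 233.7, 231.7]
tcp_rot: [2.618, -0.001, 1.949]
contact_force: [-0.4, -0.1, -0.6]
opening: 0.996
grasp_force: 0.0
```

```bash
python3 -c "
from h import *
cmd(FIN+(19-110)*TZ,RT);cmd(FIN+(19-1)*TZ,RT)"
```

```text
1.5 [517.1 233.7 231.7] F [-0.4 -0.1 -0.6] 0.9963327079840051 0.0
shift [-0.25  -0.042  0.042] turn [ 0.002 -0.01  -0.006]
1.5 [517.1 233.7 231.7] F [-0.4 -0.1 -0.6] 0.9963327079840051 0.0
shift [-0.252 -0.043  2.222] turn [ 0.002 -0.01  -0.006]
```

Request:
{"method": "drive_tool", "body": {
  "plan": [
    {"x": -0.25, "y": -0.04, "z": 0.2, "ax": 0, "ay": 0, "az": 0, "hand": 85},
    {"x": -0.25, "y": -0.04, "z": 0.7, "ax": 0, "ay": 0, "az": 0, "hand": 85},
    {"x": -0.25, "y": -0.04, "z": 1.2, "ax": 0, "ay": 0, "az": 0, "hand": 85},
    {"x": -0.25, "y": -0.04, "z": 1.6, "ax": 0, "ay": 0, "az": 0, "hand": 85},
    {"x": -0.25, "y": -0.04, "z": 1.9, "ax": 0, "ay": 0, "az": 0, "hand": 85},
    {"x": -0.25, "y": -0.04, "z": 2.1, "ax": 0, "ay": 0, "az": 0, "hand": 85},
    {"x": -0.25, "y": -0.04, "z": 2.2, "ax": 0, "ay": 0, "az": 0, "hand": 85},
    {"x": -0.25, "y": -0.04, "z": 2.2, "ax": 0, "ay": 0, "az": 0, "hand": 85}
  ]
}}

```text
clock: 2.3
eef_pos: [571.3, 242.2, 135.2]
tcp_rot: [2.618, -0.001, 1.95]
contact_force: [0.4, -0.2, -0.1]
opening: 0.996
grasp_force: 0.0
```

```bash
python3 -c "
from h import *
import cv2
cmd(FIN+(19-1)*TZ,RT)
print(proj('scene',FIN+19*TZ))
f=imaging.grab_frame('scene')[130:230,310:450,::-1]
g=imaging.grab_frame('top')[150:250,180:300,::-1]
cv2.imwrite('pics/g1.png',np.hstack([cv2.resize(f,(430,307),interpolation=2),cv2.resize(g,(368,307),interpolation=2)]))"
```

```text
2.3 [571.3 242.2 135.2] F [ 0.4 -0.2 -0.1] 0.9961783429361803 0.0
shift [-0.008 -0.005  0.016] turn [ 0.001 -0.014  0.004]
[[384.37933753 205.57487653]]
```

View pics/g1.png

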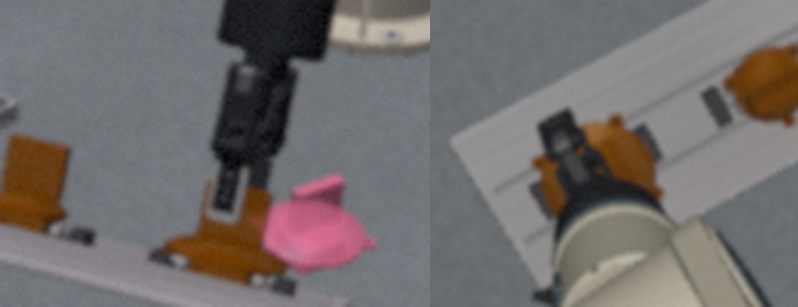

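Request:
{"method": "drive_tool", "body": {
  "grip_force": 20,
  "plan": [
    {"x": 0, "y": 0, "z": 0, "ax": 0, "ay": 0, "az": 0, "hand": 40},
    {"x": 0, "y": 0, "z": 0, "ax": 0, "ay": 0, "az": 0, "hand": 20},
    {"x": 0, "y": 0, "z": 0, "ax": 0, "ay": 0, "az": 0, "hand": 17},
    {"x": 0, "y": 0, "z": 0, "ax": 0, "ay": 0, "az": 0, "hand": 17},
    {"x": 0, "y": 0, "z": 0, "ax": 0, "ay": 0, "az": 0, "hand": 17},
    {"x": 0, "y": 0, "z": 0, "ax": 0, "ay": 0, "az": 0, "hand": 17},
    {"x": 0, "y": 0, "z": 0, "ax": 0, "ay": 0, "az": 0, "hand": 17}
  ]
}}

```text
clock: 3.1
eef_pos: [571.4, 241.2, 135.2]
tcp_rot: [2.618, -0.001, 1.949]
contact_force: [-1.8, -1.2, 0.3]
opening: 0.201
grasp_force: 0.7
```

Request:
{"method": "drive_tool", "body": {
  "grip_force": 25,
  "plan": [
    {"x": 0, "y": 0, "z": 0, "ax": 0, "ay": 0, "az": 0, "hand": 13},
    {"x": 0, "y": 0, "z": 0, "ax": 0, "ay": 0, "az": 0, "hand": 5},
    {"x": 0, "y": 0, "z": 0, "ax": 0, "ay": 0, "az": 0, "hand": 5},
    {"x": 0, "y": 0, "z": 0, "ax": 0, "ay": 0, "az": 0, "hand": 5},
    {"x": 0, "y": 0, "z": 0, "ax": 0, "ay": 0, "az": 0, "hand": 5}
  ]
}}

```text
clock: 3.6
eef_pos: [571.8, 241.4, 135.3]
tcp_rot: [2.618, -0.001, 1.949]
contact_force: [0.8, -0.7, -3.7]
opening: 0.135
grasp_force: 27.8
```

Request:
{"method": "drive_tool", "body": {
  "grip_force": 80,
  "plan": [
    {"x": 0, "y": 0, "z": 0, "ax": 0, "ay": 0, "az": 0, "hand": 2},
    {"x": 0, "y": 0, "z": 0, "ax": 0, "ay": 0, "az": 0, "hand": 2},
    {"x": 0, "y": 0, "z": 0, "ax": 0, "ay": 0, "az": 0, "hand": 2},
    {"x": 0, "y": 0, "z": -0.06, "ax": 0, "ay": 0, "az": 0, "hand": 2},
    {"x": 0, "y": 0, "z": -0.12, "ax": 0, "ay": 0, "az": 0, "hand": 2},
    {"x": 0, "y": 0, "z": -0.2, "ax": 0, "ay": 0, "az": 0, "hand": 2},
    {"x": 0, "y": 0, "z": -0.3, "ax": 0, "ay": 0, "az": 0, "hand": 2},
    {"x": 0, "y": 0, "z": -0.4, "ax": 0, "ay": 0, "az": 0, "hand": 2}
  ]
}}

```text
clock: 4.4
eef_pos: [562.5, 237.8, 153.6]
tcp_rot: [2.617, -0.001, 1.949]
contact_force: [-0.2, 0.1, -2.2]
opening: 0.13
grasp_force: 80.2
```

Request:
{"method": "drive_tool", "body": {
  "plan": [
    {"x": 0, "y": 0, "z": -0.2, "ax": 0, "ay": 0, "az": 0, "hand": 2},
    {"x": 0, "y": 0, "z": -0.5, "ax": 0, "ay": 0, "az": 0, "hand": 2},
    {"x": 0, "y": 0, "z": -0.9, "ax": 0, "ay": 0, "az": 0, "hand": 2},
    {"x": 0, "y": 0, "z": -1.3, "ax": 0, "ay": 0, "az": 0, "hand": 2},
    {"x": 0, "y": 0, "z": -1.6, "ax": 0, "ay": 0, "az": 0, "hand": 2},
    {"x": 0, "y": 0, "z": -1.8, "ax": 0, "ay": 0, "az": 0, "hand": 2},
    {"x": 0, "y": 0, "z": -1.8, "ax": 0, "ay": 0, "az": 0, "hand": 2}
  ]
}}

```text
clock: 5.1
eef_pos: [520.7, 221.1, 232.5]
tcp_rot: [2.615, -0.001, 1.949]
contact_force: [0.3, 0.6, -1.6]
opening: 0.126
grasp_force: 80.2
```

```bash
python3 -c "
from h import *
import cv2
# upright target: tool straight down, yaw radial; via above, then pad at height
Ru=tool(np.arctan2(-167,504),0)
for h in(150,60):cmd([504,-167,48+h],Ru)
f=imaging.grab_frame('scene')[120:220,300:440,::-1]
g=imaging.grab_frame('top')[150:250,180:300,::-1]
cv2.imwrite('pics/g2.png',np.hstack([cv2.resize(f,(430,307),interpolation=2),cv2.resize(g,(368,307),interpolation=2)]))"
```

```text
5.1 [520.7 221.1 232.5] F [ 0.3  0.6 -1.6] 0.12604006606504994 80.23025035858154
shift [-7.093 -3.087 -1.007] turn [ 4.82  -1.765  6.504]
5.1 [520.7 221.1 232.5] F [ 0.3  0.6 -1.6] 0.12604006606504994 80.23025035858154
shift [-7.095 -3.992  0.549] turn [ 4.82  -1.765  6.504]
```

View pics/g2.png

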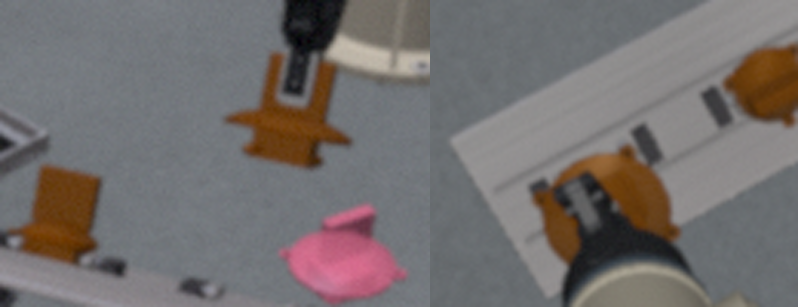

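Request:
{"method": "drive_tool", "body": {
  "plan": [
    {"x": -0.4, "y": -0.2, "z": -0.1, "ax": 0.3, "ay": -0.1, "az": 0.4, "hand": 2},
    {"x": -1.2, "y": -0.5, "z": -0.2, "ax": 0.8, "ay": -0.3, "az": 1.1, "hand": 2},
    {"x": -2.0, "y": -0.9, "z": -0.3, "ax": 1.4, "ay": -0.5, "az": 1.9, "hand": 2},
    {"x": -2.8, "y": -1.2, "z": -0.4, "ax": 1.9, "ay": -0.7, "az": 2.6, "hand": 2},
    {"x": -3.6, "y": -1.6, "z": -0.5, "ax": 2.5, "ay": -0.9, "az": 3.3, "hand": 2},
    {"x": -4.4, "y": -1.9, "z": -0.6, "ax": 3.0, "ay": -1.1, "az": 4.0, "hand": 2},
    {"x": -5.2, "y": -2.3, "z": -0.7, "ax": 3.5, "ay": -1.3, "az": 4.8, "hand": 2},
    {"x": -5.8, "y": -2.5, "z": -0.8, "ax": 4.0, "ay": -1.45, "az": 5.3, "hand": 2}
  ]
}}

```text
clock: 6.0
eef_pos: [507.4, -98.2, 201.0]
tcp_rot: [3.06, -0.023, 1.374]
contact_force: [0.5, -0.2, -1.2]
opening: 0.132
grasp_force: 80.1
```

Request:
{"method": "drive_tool", "body": {
  "plan": [
    {"x": 0, "y": 0, "z": 0, "ax": 0, "ay": 0, "az": 0, "hand": 2},
    {"x": 0, "y": 0, "z": 0, "ax": 0, "ay": 0, "az": 0, "hand": 2},
    {"x": 0, "y": 0, "z": 0, "ax": 0, "ay": 0, "az": 0, "hand": 2}
  ]
}}

```text
clock: 6.3
eef_pos: [508.0, -95.1, 201.7]
tcp_rot: [3.056, -0.024, 1.379]
contact_force: [0.1, 1.1, -1.8]
opening: 0.127
grasp_force: 80.2
```

```bash
python3 -c "
from h import *
Ru=tool(np.arctan2(-167,504),0)
for h in(150,40):cmd([504,-167,48+h],Ru)"
```

```text
6.3 [508.  -95.1 201.7] F [ 0.1  1.1 -1.8] 0.12670038483856416 80.17013311386108
shift [-1.428  0.192  0.057] turn [ 0.799 -0.279  1.21 ]
6.3 [508.  -95.1 201.7] F [ 0.1  1.1 -1.8] 0.12670038483856416 80.17013311386108
shift [-1.48   0.005  2.248] turn [ 0.799 -0.279  1.21 ]
```

Request:
{"method": "drive_tool", "body": {
  "plan": [
    {"x": -0.5, "y": 0.05, "z": 0.0, "ax": 0.25, "ay": -0.1, "az": 0.4, "hand": 2},
    {"x": -1.0, "y": 0.1, "z": 0.3, "ax": 0.5, "ay": -0.2, "az": 0.8, "hand": 2},
    {"x": -1.4, "y": 0.1, "z": 0.8, "ax": 0.8, "ay": -0.28, "az": 1.2, "hand": 2},
    {"x": -1.46, "y": 0.05, "z": 1.3, "ax": 0.8, "ay": -0.28, "az": 1.21, "hand": 2},
    {"x": -1.48, "y": 0.0, "z": 1.8, "ax": 0.8, "ay": -0.28, "az": 1.21, "hand": 2},
    {"x": -1.48, "y": 0.0, "z": 2.1, "ax": 0.8, "ay": -0.28, "az": 1.21, "hand": 2},
    {"x": -1.48, "y": 0.0, "z": 2.25, "ax": 0.8, "ay": -0.28, "az": 1.21, "hand": 2},
    {"x": -1.48, "y": 0.0, "z": 2.25, "ax": 0.8, "ay": -0.28, "az": 1.21, "hand": 2}
  ]
}}

```text
clock: 7.1
eef_pos: [503.8, -166.6, 88.0]
tcp_rot: [-3.141, 0.0, 1.251]
contact_force: [1.0, -0.2, -1.2]
opening: 0.128
grasp_force: 80.1
```

```bash
python3 -c "
from h import *
import cv2
Ru=tool(np.arctan2(-167,504),0)
cmd([504,-167,48],Ru)
f=imaging.grab_frame('scene')[90:190,210:350,::-1]
g=imaging.grab_frame('top')[170:270,370:490,::-1]
cv2.imwrite('pics/g3.png',np.hstack([cv2.resize(f,(430,307),interpolation=2),cv2.resize(g,(368,307),interpolation=2)]))"
```

```text
7.1 [ 503.8 -166.6   88. ] F [ 1.  -0.2 -1.2] 0.12774949624610887 80.14484882354736
shift [-0.005  0.007  0.799] turn [-0.005  0.002  0.006]
```

View pics/g3.png

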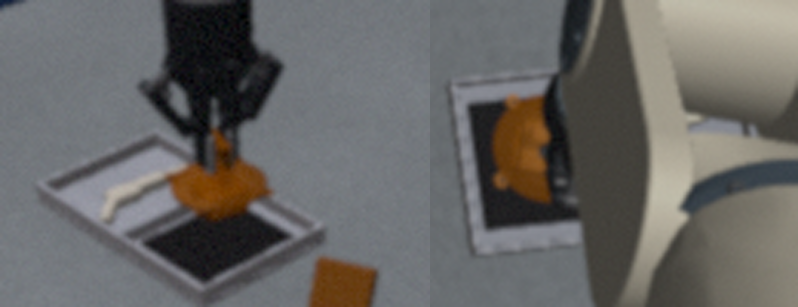

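The plate is held level over the pad, at about (215,190) in the crop, and is clear of the walls. Now lowering.

Request:
{"method": "drive_tool", "body": {
  "plan": [
    {"x": 0, "y": 0, "z": 0.2, "ax": 0, "ay": 0, "az": 0, "hand": 2},
    {"x": 0, "y": 0, "z": 0.4, "ax": 0, "ay": 0, "az": 0, "hand": 2},
    {"x": 0, "y": 0, "z": 0.55, "ax": 0, "ay": 0, "az": 0, "hand": 2},
    {"x": 0, "y": 0, "z": 0.65, "ax": 0, "ay": 0, "az": 0, "hand": 2},
    {"x": 0, "y": 0, "z": 0.7, "ax": 0, "ay": 0, "az": 0, "hand": 2},
    {"x": 0, "y": 0, "z": 0.72, "ax": 0, "ay": 0, "az": 0, "hand": 2},
    {"x": 0, "y": 0, "z": 0.72, "ax": 0, "ay": 0, "az": 0, "hand": 2}
  ]
}}

```text
clock: 7.9
eef_pos: [504.3, -167.7, 52.6]
tcp_rot: [3.141, 0.0, 1.25]
contact_force: [-0.7, -0.1, -1.7]
opening: 0.13
grasp_force: 80.1
```

Request:
{"method": "drive_tool", "body": {
  "plan": [
    {"x": 0, "y": 0, "z": 0.02, "ax": 0, "ay": 0, "az": 0, "hand": 2},
    {"x": 0, "y": 0, "z": 0.04, "ax": 0, "ay": 0, "az": 0, "hand": 2},
    {"x": 0, "y": 0, "z": 0.06, "ax": 0, "ay": 0, "az": 0, "hand": 2},
    {"x": 0, "y": 0, "z": 0.06, "ax": 0, "ay": 0, "az": 0, "hand": 2}
  ]
}}

```text
clock: 8.3
eef_pos: [504.2, -167.7, 49.6]
tcp_rot: [3.141, 0.0, 1.25]
contact_force: [-0.3, -1.2, -2.0]
opening: 0.128
grasp_force: 80.1
```

Request:
{"method": "drive_tool", "body": {
  "plan": [
    {"x": 0, "y": 0, "z": 0.02, "ax": 0, "ay": 0, "az": 0, "hand": 2},
    {"x": 0, "y": 0, "z": 0.03, "ax": 0, "ay": 0, "az": 0, "hand": 2},
    {"x": 0, "y": 0, "z": 0.03, "ax": 0, "ay": 0, "az": 0, "hand": 2}
  ]
}}

```text
clock: 8.6
eef_pos: [504.3, -167.8, 48.6]
tcp_rot: [3.14, 0.0, 1.25]
contact_force: [-1.4, -0.2, 4.5]
opening: 0.128
grasp_force: 81.4
```

The foot is touching the pad, so I release.

Request:
{"method": "drive_tool", "body": {
  "grip_force": 20,
  "plan": [
    {"x": 0, "y": 0, "z": 0, "ax": 0, "ay": 0, "az": 0, "hand": 10},
    {"x": 0, "y": 0, "z": 0, "ax": 0, "ay": 0, "az": 0, "hand": 14},
    {"x": 0, "y": 0, "z": 0, "ax": 0, "ay": 0, "az": 0, "hand": 20},
    {"x": 0, "y": 0, "z": 0, "ax": 0, "ay": 0, "az": 0, "hand": 40},
    {"x": 0, "y": 0, "z": 0, "ax": 0, "ay": 0, "az": 0, "hand": 40},
    {"x": 0, "y": 0, "z": 0, "ax": 0, "ay": 0, "az": 0, "hand": 40},
    {"x": 0, "y": 0, "z": 0, "ax": 0, "ay": 0, "az": 0, "hand": 40}
  ]
}}

```text
clock: 9.3
eef_pos: [504.2, -167.7, 48.1]
tcp_rot: [3.141, 0.0, 1.25]
contact_force: [-0.2, -0.8, -0.2]
opening: 0.47
grasp_force: 0.0
```

Request:
{"method": "drive_tool", "body": {
  "plan": [
    {"x": 0, "y": 0, "z": -0.2, "ax": 0, "ay": 0, "az": 0, "hand": 40},
    {"x": 0, "y": 0, "z": -0.6, "ax": 0, "ay": 0, "az": 0, "hand": 40},
    {"x": 0, "y": 0, "z": -1.2, "ax": 0, "ay": 0, "az": 0, "hand": 40},
    {"x": 0, "y": 0, "z": -1.9, "ax": 0, "ay": 0, "az": 0, "hand": 40},
    {"x": 0, "y": 0, "z": -2.6, "ax": 0, "ay": 0, "az": 0, "hand": 40},
    {"x": 0, "y": -1.0, "z": -3.2, "ax": 0, "ay": 0, "az": 0, "hand": 40},
    {"x": 0, "y": -2.0, "z": -3.4, "ax": 0, "ay": 0, "az": 0, "hand": 40},
    {"x": 0, "y": -2.0, "z": -3.4, "ax": 0, "ay": 0, "az": 0, "hand": 40}
  ]
}}

```text
clock: 10.1
eef_pos: [405.4, -134.8, 219.6]
tcp_rot: [3.141, 0.0, 1.25]
contact_force: [0.1, -0.4, -0.5]
opening: 0.47
grasp_force: 0.0
```

```bash
python3 -c "
from h import *
import cv2
f=imaging.grab_frame('scene')[100:240,210:410,::-1]
g=imaging.grab_frame('top')[90:270,280:490,::-1]
print(proj('top',[[504,-167,37],[504,-167,81]]),proj('scene',[[504,-167,81]]))
cv2.imwrite('pics/g4.png',np.hstack([cv2.resize(f,(430,301),interpolation=2),cv2.resize(g,(351,301),interpolation=2)]))"
```

```text
[[405.68768564 219.95712907]
 [409.55325375 216.9805643 ]] [[280.31688585 146.01754189]]
```

View pics/g4.png

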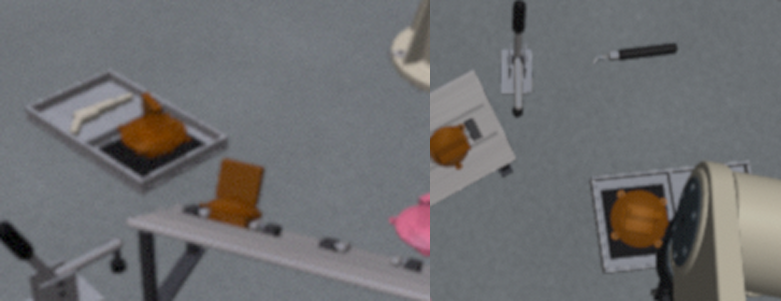

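The plate stands upright on the pad. Its dome is at about (405,220) px, against a predicted (405.7,220), so it is centred, and nothing else has been disturbed.

```bash
python3 -c "
from rig import r
print(r.sign_off())"
```

```text
the job is handed in; nothing more can be done
None
```

The larger plate now stands upright, fin up, in the middle of the rubber pad. In the last pictures the smaller plate was still clipped and nothing else looked moved. The job was handed in at about 10 s, with no verdict returned.

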